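# Turn round a row of switches from the receiving tray into the red rack

## Task

Move the four push-button switches from the blue tray into the red rack, one to a pocket, in reverse order: the switch nearest the tray's yellow end block goes into the pocket farthest from the rack's yellow end, the next one into the pocket beside it, and so on, until the switch farthest from the tray's yellow block stands next to the rack's yellow end. Each must finish standing upright on the floor of its pocket, let go and at rest, and none may be tipped over on the way.

Things in the scene. Friction and masses are not known exactly. Their poses are not given: they have to be found in the camera images.
- switch_green_center (a point): push-button switch, green button: grey square block 30 x 30 mm, 54 mm tall, then a brass neck, a steel bezel 30 mm across and the round green button (25 mm) on top; 76 mm tall in all, about 90 g, loose. Point: its centre, half-way up (38 mm above its underside). z up, x and y square to the block's faces. Starts upright in the cradle with the green tag, turned by up to 0.25 rad.
- switch_blue_center (a point): push-button switch, blue button: grey square block 30 x 30 mm, 54 mm tall, then a brass neck, a steel bezel 30 mm across and the round blue button (25 mm) on top; 76 mm tall in all, about 90 g, loose. Point: its centre, half-way up (38 mm above its underside). z up, x and y square to the block's faces. Starts upright in the cradle with the blue tag, turned by up to 0.25 rad.
- switch_white_center (a point): push-button switch, white button: grey square block 30 x 30 mm, 54 mm tall, then a brass neck, a steel bezel 30 mm across and the round white button (25 mm) on top; 76 mm tall in all, about 90 g, loose. Point: its centre, half-way up (38 mm above its underside). z up, x and y square to the block's faces. Starts upright in the cradle with the white tag, turned by up to 0.25 rad.
- switch_black_center (a point): push-button switch, black button: grey square block 30 x 30 mm, 54 mm tall, then a brass neck, a steel bezel 30 mm across and the round black button (25 mm) on top; 76 mm tall in all, about 90 g, loose. Point: its centre, half-way up (38 mm above its underside). z up, x and y square to the block's faces. Starts upright in the cradle with the black tag, turned by up to 0.25 rad.
- cradle_green: grey square cradle with a green tag on its -y side, fixed on the blue tray; the green switch stands in it at the start. The four cradles form a straight row, 65 mm apart, in changing order. Outside 60 x 60 mm, walls 5 mm; floor 5 mm, rim 16 mm above the origin, which is the centre of its underside, 6 mm above the table. x along the row (whichever end is yellow), y across, z up.
- cradle_blue: grey square cradle with a blue tag on its -y side, fixed on the blue tray; the blue switch stands in it at the start. The four cradles form a straight row, 65 mm apart, in changing order. Outside 60 x 60 mm, walls 5 mm; floor 5 mm, rim 16 mm above the origin, which is the centre of its underside, 6 mm above the table. x along the row (whichever end is yellow), y across, z up.
- cradle_white: grey square cradle with a white tag on its -y side, fixed on the blue tray; the white switch stands in it at the start. The four cradles form a straight row, 65 mm apart, in changing order. Outside 60 x 60 mm, walls 5 mm; floor 5 mm, rim 16 mm above the origin, which is the centre of its underside, 6 mm above the table. x along the row (whichever end is yellow), y across, z up.
- cradle_black: grey square cradle with a black tag on its -y side, fixed on the blue tray; the black switch stands in it at the start. The four cradles form a straight row, 65 mm apart, in changing order. Outside 60 x 60 mm, walls 5 mm; floor 5 mm, rim 16 mm above the origin, which is the centre of its underside, 6 mm above the table. x along the row (whichever end is yellow), y across, z up.
- tray_yellow: yellow block, 24 mm along the row x 70 mm x 24 mm high, fixed at one end of the blue tray (330 x 90 x 6 mm; the end changes; a like grey block is at the other): the tray's yellow end. Origin: centre of its underside, 6 mm above the table; the cradles' centres lie 50.5, 115.5, 180.5 and 245.5 mm from it. z up.
- rack: red rack, fixed, empty, 330 (x) x 68 (y) mm; four pockets 52 x 52 mm at x = -97.5, -32.5, 32.5, 97.5 mm, y = 0; floor 8 mm, rim 20 mm above the origin (centre of underside, on the table). Yellow block at x = +148 mm (top at 30 mm): its yellow end. A standing switch's centre is 46 mm up. Rack and tray stand left and right of the robot's middle line (sides change), rows pointing roughly away from it.
Things that resemble listed ones, but are neither listed nor needed, are in the scene too. Leave any orange look-alike of the part that bears switch_green_center alone.

How it is judged (in metres and radians):
At the end, for the whole second after the job is handed in: The switch that started k-th from the tray's yellow block (by its cradle) stands in the k-th pocket from the rack's plain end: within 14 mm of the pocket's centre along and across, within 5 mm of standing height, upright within 0.12 rad, slower than 0.02 m/s (((horizontal distance between cradle_green and tray_yellow between 0.0205 and 0.0805 m and x of switch_green_center in the frame of rack between -0.1115 and -0.0835 m) or (horizontal distance between cradle_green and tray_yellow between 0.0855 and 0.1455 m and x of switch_green_center in the frame of rack between -0.0465 and -0.0185 m) or (horizontal distance between cradle_green and tray_yellow between 0.1505 and 0.2105 m and x of switch_green_center in the frame of rack between 0.0185 and 0.0465 m) or (horizontal distance between cradle_green and tray_yellow between 0.2155 and 0.2755 m and x of switch_green_center in the frame of rack between 0.0835 and 0.1115 m)) and y of switch_green_center in the frame of rack between -0.014 and 0.014 m and z of switch_green_center in the frame of rack between 0.041 and 0.051 m and angle between each of switch_green_center, switch_blue_center, switch_white_center, switch_black_center's own z axis and vertical below 0.12 rad and linear speed of each of switch_green, switch_blue, switch_white, switch_black below 0.02 m/s and ((horizontal distance between cradle_blue and tray_yellow between 0.0205 and 0.0805 m and x of switch_blue_center in the frame of rack between -0.1115 and -0.0835 m) or (horizontal distance between cradle_blue and tray_yellow between 0.0855 and 0.1455 m and x of switch_blue_center in the frame of rack between -0.0465 and -0.0185 m) or (horizontal distance between cradle_blue and tray_yellow between 0.1505 and 0.2105 m and x of switch_blue_center in the frame of rack between 0.0185 and 0.0465 m) or (horizontal distance between cradle_blue and tray_yellow between 0.2155 and 0.2755 m and x of switch_blue_center in the frame of rack between 0.0835 and 0.1115 m)) and y of switch_blue_center in the frame of rack between -0.014 and 0.014 m and z of switch_blue_center in the frame of rack between 0.041 and 0.051 m and ((horizontal distance between cradle_white and tray_yellow between 0.0205 and 0.0805 m and x of switch_white_center in the frame of rack between -0.1115 and -0.0835 m) or (horizontal distance between cradle_white and tray_yellow between 0.0855 and 0.1455 m and x of switch_white_center in the frame of rack between -0.0465 and -0.0185 m) or (horizontal distance between cradle_white and tray_yellow between 0.1505 and 0.2105 m and x of switch_white_center in the frame of rack between 0.0185 and 0.0465 m) or (horizontal distance between cradle_white and tray_yellow between 0.2155 and 0.2755 m and x of switch_white_center in the frame of rack between 0.0835 and 0.1115 m)) and y of switch_white_center in the frame of rack between -0.014 and 0.014 m and z of switch_white_center in the frame of rack between 0.041 and 0.051 m and ((horizontal distance between cradle_black and tray_yellow between 0.0205 and 0.0805 m and x of switch_black_center in the frame of rack between -0.1115 and -0.0835 m) or (horizontal distance between cradle_black and tray_yellow between 0.0855 and 0.1455 m and x of switch_black_center in the frame of rack between -0.0465 and -0.0185 m) or (horizontal distance between cradle_black and tray_yellow between 0.1505 and 0.2105 m and x of switch_black_center in the frame of rack between 0.0185 and 0.0465 m) or (horizontal distance between cradle_black and tray_yellow between 0.2155 and 0.2755 m and x of switch_black_center in the frame of rack between 0.0835 and 0.1115 m)) and y of switch_black_center in the frame of rack between -0.014 and 0.014 m and z of switch_black_center in the frame of rack between 0.041 and 0.051 m); the robot touches nothing.
It fails at once if the green switch is tipped over (angle between switch_green_center's own z axis and vertical above 0.9 rad).
It fails at once if the blue switch is tipped over (angle between switch_blue_center's own z axis and vertical above 0.9 rad).
It fails at once if the white switch is tipped over (angle between switch_white_center's own z axis and vertical above 0.9 rad).
It fails at once if the black switch is tipped over (angle between switch_black_center's own z axis and vertical above 0.9 rad).
It also fails if it takes over 115 s, if anything falls off the work surface, if the arm or the gripper's body presses on something with over 40 N, if the wrist force passes 120 N, or if a joint passes its speed limit or range.

## Robot

A 6-joint arm with a two-finger parallel gripper is mounted at the origin on the work surface. World frame = base frame: x ahead of the robot, y to its left, z up, the work surface at z = 0. Lengths are in m, angles in degrees, forces in N, time in s.
With the tool pointing down it reaches from about 0.35 to 0.975 m from the base axis. Payload 4.9 kg.
Tool frame: the origin (TCP) lies on the centre line of the jaws, within the pads' length; the fingertips stand ahead of it and the grasp point (between the pads) lies 2 mm behind it (tip_extent is the z of the fingertips in the tool frame, in m); z points along the fingers, y is the direction in which the jaws open and shut (so a half turn about z gives the same grasp; the last joint's range is limited). The gripper opens to 85 mm and grips with 20 to 120 N. Pads are 22 mm wide; open, the fingers measure 114 mm over their backs; the gripper's body (76 mm by 85 mm) begins 54 mm behind the grasp point. The pads swing forward as they close: fully open they stand 13 mm farther back than shut.
Start: joints at [-77.063, 3.019, 92.412, -0, 84.569, -6.818], TCP at [0.211, -0.588, 0.219] pointing down, gripper open.
Joint ranges: [-172.51, 172.51], [-57.92, 126.97], [3.15, 148.05], [-58.71, 238.71], [5.1, 150.11], [-179.66, 179.66]. Speed limits (degrees/s): [147.25, 147.25, 180, 180, 180, 180].

## Interface

Orientations are given as a 3x3 rotation matrix whose columns are the frame's x, y, z axes.
In Python, from plant import * gives the robot as it stands.
- The arm moves only by the tool send_rows, never from a script. Its argument "deltas" is a list of rows, each an object with "travel": the shift along the world's x, y, z in cm, a list of three; "rot": the turn, a rotation vector about the world's x, y, z in degrees, a list of three; "jaw": the opening in per cent of the stroke, from 0 (shut) to 100 (fully open). A call has 1 to 20 rows; each row shifts and turns the commanded pose from where the row before left it; what a row does not reach is not made up. A row lasts 1/10 s, in which the tool goes at most 50 mm and 8.59 degrees, less where a joint would pass 70% of its speed; a pose out of reach is approached as far as the arm can. A call with a gripper value outside its range is refused whole. The fingers move at their own pace and stop on an object; "force" is the grip in N (left out, the last holds). Time passes only in rows, so rows that do not move let the fingers close. It gives the time, the measured TCP pose, the force and the opening at its end, in the units of the state.
- get_obs(): the state, without advancing time (a new reading comes with each control period).
- read_camera(name): name is "scene" or "top"; returns the picture (384x512x3 uint8, red, green, blue); there is no depth.
- calibration(name): a dict with "camera_matrix" (3x3 intrinsics, pixels), "R" (3x3) and "t" (3): a world point X has camera coordinates R X + t. Camera axes: x right, y down, z forward; pixel columns grow to the right and rows downward; lengths in m; the calibration is good to about 2 mm. A picture is of the moment at which its call begins. calibration takes no time and is no camera call.
- job_done(): hands the job in, once; it reports no verdict.
The state is a dict: "time": time; "joint_pos": joint angles; "dq": joint speeds; "effort": joint torques, N m; "tcp_pos": TCP position; "ee_rot": TCP orientation; "wrist_force": force on the tool from outside, world axes, zero at the start; "torque": the same for the moment, N m; "width": opening from 0.0 (shut) to 1.0 (fully open).
Only numpy, scipy, OpenCV 4.12 (cv2) and the standard library are available. Lean on these libraries where they do the work, as an engineer would, in place of code of your own. Each camera call takes 0.05 s, during which the arm holds its last target.

## Working session

There is one attempt and no reset: what is moved stays moved. The work goes in short steps, Python scripts to look and compute and a tool call to move; the robot and the scene stay as the last step left them, time stands still between calls to the robot, and variables do not carry over. Pictures are saved under pics/ and viewed, and the job is handed in when it is done.

Besides the shell and the picture viewer there is one more tool, called as name([rows], argument=value, ...), one row to a line, values as JSON. send_rows: Moves the arm, as the interface text tells. Its arguments: {"type":"object","properties":{"deltas":{"type":"array"},"force":{"type":"number"}},"required":["deltas"]}

```bash
ls; mkdir -p pics; python3 - <<'E'
from plant import *
import cv2,numpy as np
for n in("scene","top"):
    im=read_camera(n); cv2.imwrite(f"pics/{n}0.png",im[:,:,::-1]); c=calibration(n); print(n,c)
o=get_obs(); print(o)
E
```

```text
pics
scene {'camera_matrix': array([[455.53492329,   0.        , 255.43971147],
       [  0.        , 455.53492329, 187.7982635 ],
       [  0.        ,   0.        ,   1.        ]]), 'R': array([[-0.87168743,  0.48956993, -0.02196172],
       [ 0.32781018,  0.54918723, -0.76872224],
       [-0.36428219, -0.67728478, -0.63920561]]), 't': array([ 0.45325471, -0.12268909,  1.33015115])}
top {'camera_matrix': array([[479.9518073 ,   0.        , 253.38743409],
       [  0.        , 479.9518073 , 193.57076401],
       [  0.        ,   0.        ,   1.        ]]), 'R': array([[ 0.00522795, -0.99976863,  0.02086504],
       [-0.9940343 , -0.00746886, -0.1088119 ],
       [ 0.10894257, -0.0201717 , -0.99384336]]), 't': array([-0.04105072,  0.52015263,  0.96943431])}
{'time': 0.1, 'joint_pos': array([-7.70613016e+01,  3.05542168e+00,  9.24860755e+01,  1.15993817e-04,
        8.45680556e+01, -6.81870569e+00]), 'dq': array([ 0.02903915, -0.08601338, -0.1164394 , -0.12323721,  0.00448078,
       -0.03856631]), 'effort': array([ 2.57207021e-04, -3.94910395e+01, -3.71360457e+01, -1.21563926e-04,
        3.97393669e-03, -8.36214724e-07]), 'tcp_pos': array([ 0.21113491, -0.58762256,  0.21764563]), 'ee_rot': array([[ 9.41132454e-01,  3.38037752e-01, -4.26161172e-04],
       [ 3.38037943e-01, -9.41130636e-01,  1.86396018e-03],
       [ 2.29015574e-04, -1.89829207e-03, -9.99998172e-01]]), 'wrist_force': array([ 0.49164581, -0.55061477, -0.0495123 ]), 'torque': array([-0.03218222, -0.01752108, -0.04268282]), 'width': 0.998517853803162}
```

View pics/top0.png

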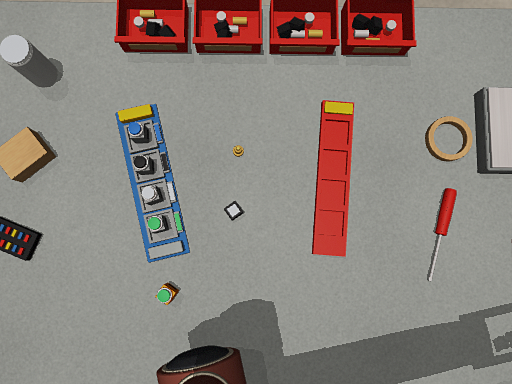

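View pics/scene0.png

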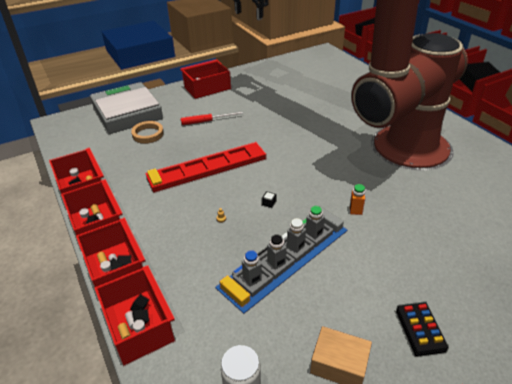

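```bash
cat > h.py <<'E'
from plant import *
import cv2,numpy as np
def ray(n,u,v,z):
    c=calibration(n);K,R,t=c["camera_matrix"],np.array(c["R"]),np.array(c["t"])
    C=-R.T@t; d=R.T@np.linalg.inv(K)@np.array([u,v,1.]); return C+d*(z-C[2])/d[2]
def proj(n,X):
    c=calibration(n);p=c["camera_matrix"]@(c["R"]@np.array(X)+c["t"]);return p[:2]/p[2]
def shot(n,f):
    im=read_camera(n);cv2.imwrite("pics/"+f,im[:,:,::-1]);return im
def zoom(f,g,x0,y0,x1,y1,s):
    im=cv2.imread("pics/"+f);cv2.imwrite("pics/"+g,cv2.resize(im[y0:y1,x0:x1],None,fx=s,fy=s,interpolation=cv2.INTER_CUBIC))
E
python3 - <<'E'
from h import *
import plant; print([x for x in dir(plant) if x[0]!='_'])
im=cv2.imread("pics/top0.png");hsv=cv2.cvtColor(im,cv2.COLOR_BGR2HSV)
def blob(lo,hi,box,name,z,minA=60):
    m=cv2.inRange(hsv,lo,hi);k=np.zeros_like(m);x0,y0,x1,y1=box;k[y0:y1,x0:x1]=m[y0:y1,x0:x1]
    for c in cv2.findContours(k,cv2.RETR_EXTERNAL,cv2.CHAIN_APPROX_NONE)[0]:
        if cv2.contourArea(c)<minA: continue
        P=np.array([ray("top",*p[0],z)[:2] for p in c],np.float32)
        (cx,cy),(w,h),a=cv2.minAreaRect(P*1000)
        print(name,"ctr",round(cx,1),round(cy,1),"size",round(w,1),round(h,1),"ang",round(a,1))
blob((0,120,60),(8,255,255),(280,90,390,270),"rack rim",.02,500)
blob((170,120,60),(180,255,255),(280,90,390,270),"rack rim",.02,500)
blob((20,120,100),(35,255,255),(300,90,390,130),"rack yellow",.03)
blob((20,120,100),(35,255,255),(100,90,170,130),"tray yellow",.03)
blob((100,130,60),(125,255,255),(100,90,200,270),"blue stuff",.006,20)
blob((50,100,60),(85,255,255),(100,190,170,270),"green btn",.087,40)
blob((100,130,60),(125,255,255),(125,121,148,140),"blue btn",.087,40)
zoom("top0.png","tz.png",105,95,205,270,4); 
zoom("scene0.png","sz.png",210,190,360,315,5)
E
```

```text
['Unreachable', 'calibration', 'get_obs', 'job_done', 'read_camera', 'tip_extent']
rack rim ctr 558.8 -206.3 size 70.9 329.0 ang 85.9
rack yellow ctr 706.2 -217.8 size 58.9 23.4 ang 85.8
tray yellow ctr 690.7 213.6 size 23.0 68.7 ang 13.6
blue stuff ctr 654.0 168.4 size 35.7 8.3 ang 15.2
blue stuff ctr 547.5 178.0 size 328.1 88.8 ang 14.0
green btn ctr 455.3 156.6 size 23.3 21.2 ang 1.5
blue btn ctr 645.8 201.9 size 29.2 22.3 ang 32.9
```

```bash
ls pics; python3 -c "
import plant;print(getattr(plant,'tip_extent',None), [k for k in dir(plant) if 'tip' in k.lower()])"
```

```text
scene0.png
sz.png
top0.png
tz.png
0.017 ['tip_extent']
```

View pics/tz.png

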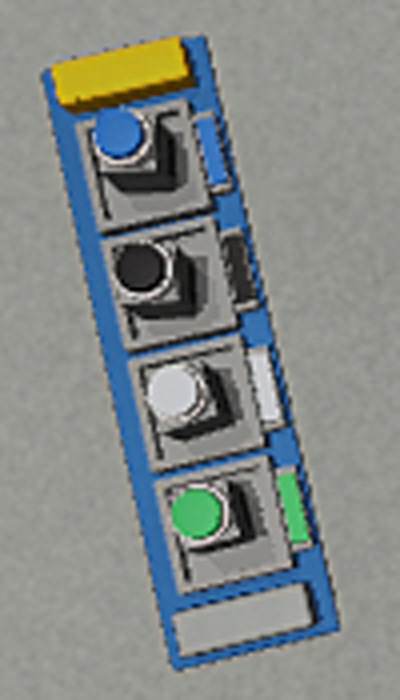

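View pics/sz.png

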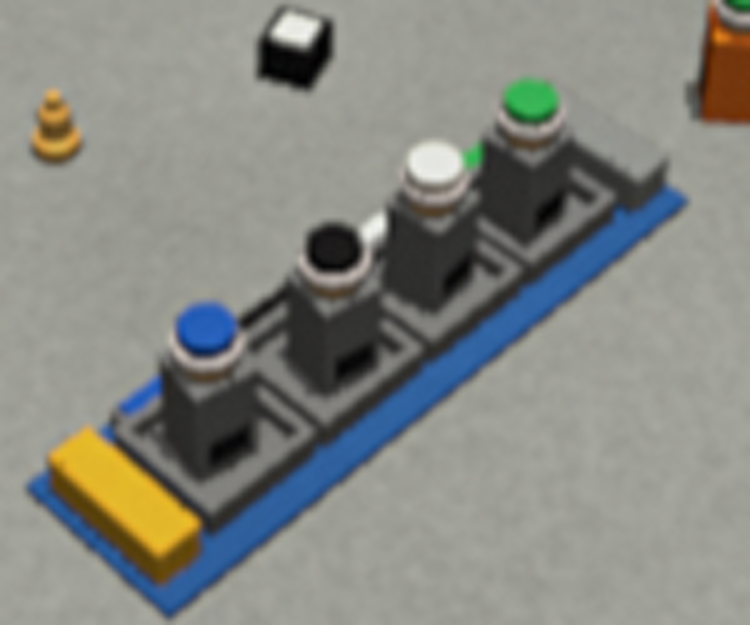

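```bash
python3 - <<'E'
from h import *
def mont(f,boxes,s,out):
    im=cv2.imread("pics/"+f);t=[]
    for x,y,w,h in boxes:
        c=cv2.resize(im[y:y+h,x:x+w],None,fx=s,fy=s,interpolation=cv2.INTER_CUBIC)
        c=np.clip(255*(c/255.)**.6,0,255).astype(np.uint8); t.append(c)
    cv2.imwrite("pics/"+out,np.vstack([np.hstack(t[:2]),np.hstack(t[2:])]))
mont("top0.png",[(122,114,36,28),(128,147,36,28),(136,178,36,28),(142,208,36,28)],10,"tz4.png")
mont("scene0.png",[(234,247,36,42),(260,231,36,42),(280,214,36,42),(299,202,36,42)],7,"sz4.png")
im=cv2.imread("pics/top0.png");hsv=cv2.cvtColor(im,cv2.COLOR_BGR2HSV)
for n,(x,y,w,h) in dict(blue=(122,114,36,28),black=(128,147,36,28),white=(136,178,36,28),green=(142,208,36,28)).items():
  for cam in("top",):
    c=im[y:y+h,x:x+w]
    g=cv2.cvtColor(c,cv2.COLOR_BGR2GRAY)
    print(n,cv2.HoughCircles(cv2.resize(g,None,fx=6,fy=6,interpolation=cv2.INTER_CUBIC),cv2.HOUGH_GRADIENT,1,200,param1=120,param2=15,minRadius=30,maxRadius=65))
E
```

```text
blue [[[84.5 94.5 48.6]]]
black [[[73.5 85.5 41. ]]]
white [[[90.5 91.5 55.4]]]
green [[[73.5 93.5 46.6]]]
```

View pics/tz4.png

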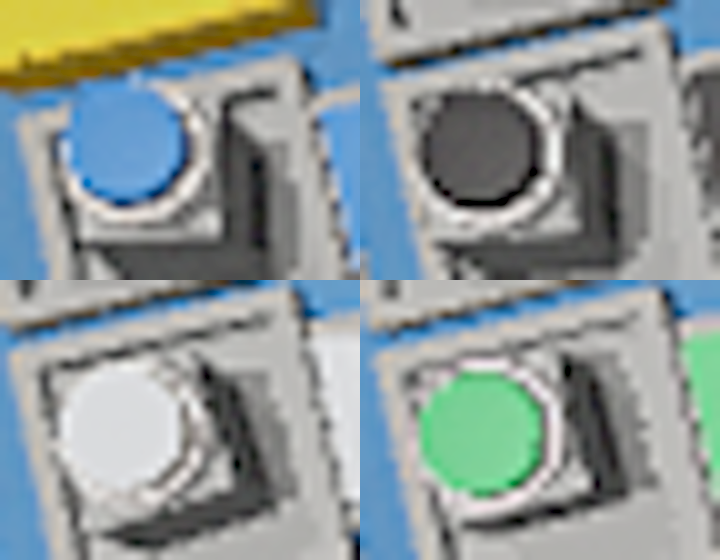

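View pics/sz4.png

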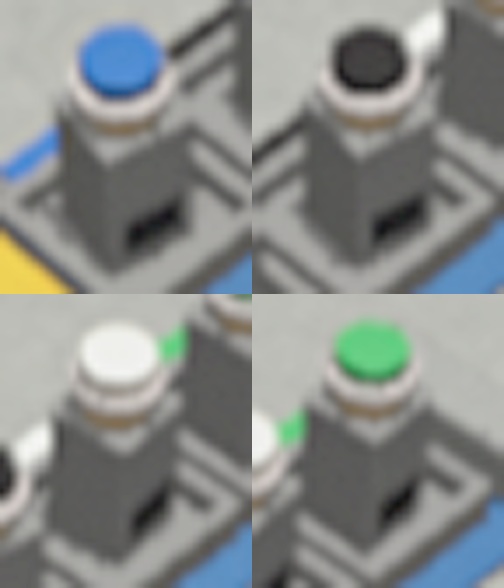

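```bash
python3 - <<'E'
from h import *
T=dict(blue=((234,247),(57,108),(110,158),(192,120)),black=((260,231),(58,110),(108,158),(183,112)),white=((280,214),(55,106),(120,156),(183,101)),green=((299,202),(56,118),(123,158),(178,111)))
top=dict(blue=((122,114),(80,243),(218,240),(224,112)),black=((128,147),(425-360,235),(583-360,236),(572-360,100)),white=((136,178),(80,525-280),(240,488-280),(196,352-280)),green=((142,208),(465-360,520-280),(600-360,490-280),(565-360,355-280)))
def rep(cam,D,s):
  for n,(o,*ps) in D.items():
    P=[ray(cam,o[0]+(x+.5)/s-.5,o[1]+(y+.5)/s-.5,.065)[:2]*1000 for x,y in ps]
    e1=P[0]-P[1];e2=P[2]-P[1]
    a=[np.degrees(np.arctan2(e[1],e[0])) for e in(e1,e2)]
    print(cam,n,"len",np.linalg.norm(e1).round(1),np.linalg.norm(e2).round(1),"yaw mod90",[round((x+45)%90-45,1) for x in a],"ctr",((P[0]+P[2])/2).round(1))
rep("scene",T,7);rep("top",top,10)
for n,o,h,s in (("blue",(122,114),(84.5,94.5),6),("black",(128,147),(73.5,85.5),6),("white",(136,178),(90.5,91.5),6),("green",(142,208),(73.5,93.5),6)):
  print(n,"top hough bezel/btn",(ray("top",o[0]+(h[0]+.5)/s-.5,o[1]+(h[1]+.5)/s-.5,.085)*1000).round(1))
# scene view buttons (tile px)
for n,o,h in (("blue",(234,247),(120,57)),("black",(260,231),(118,57)),("white",(280,214),(120,351-294)),("green",(299,202),(372-252,349-294))):
  print(n,"scene btn",(ray("scene",o[0]+(h[0]+.5)/7-.5,o[1]+(h[1]+.5)/7-.5,.087)*1000).round(1))
# top-view buttons by eye
for n,o,h in (("blue",(122,114),(127,144)),("black",(128,147),(482-360,149)),("white",(136,178),(124,426-280)),("green",(142,208),(480-360,432-280))):
  print(n,"top btn",(ray("top",o[0]+(h[0]+.5)/10-.5,o[1]+(h[1]+.5)/10-.5,.087)*1000).round(1))
a=np.radians(14);d=np.array([np.cos(a),np.sin(a)])
for k,n in enumerate(("blue","black","white","green")): print(n,"cradle",(np.array([547.5,178])+d*(97.5-65*k)).round(1))
E
```

```text
scene blue len 24.3 27.0 yaw mod90 [np.float64(10.1), np.float64(0.9)] ctr [643.  205.2]
scene black len 24.0 29.0 yaw mod90 [np.float64(7.0), np.float64(8.5)] ctr [575.7 192.9]
scene white len 28.7 31.4 yaw mod90 [np.float64(11.0), np.float64(18.4)] ctr [511.2 169.4]
scene green len 26.8 28.6 yaw mod90 [np.float64(16.9), np.float64(17.5)] ctr [457.5 163.1]
top blue len 27.7 26.4 yaw mod90 [np.float64(1.8), np.float64(-0.9)] ctr [641.4 199.6]
top black len 31.5 27.8 yaw mod90 [np.float64(0.1), np.float64(6.2)] ctr [575.9 188.2]
top white len 32.4 28.9 yaw mod90 [np.float64(13.6), np.float64(19.2)] ctr [515.3 170.6]
top green len 27.2 27.8 yaw mod90 [np.float64(12.9), np.float64(15.9)] ctr [455.8 153.7]
blue top hough bezel/btn [640.5 197.3  85. ]
black top hough bezel/btn [577.3 187.1  85. ]
white top hough bezel/btn [514.2 164.1  85. ]
green top hough bezel/btn [455.  156.3  85. ]
blue scene btn [642.6 203.1  87. ]
black scene btn [576.  191.6  87. ]
white scene btn [512.7 170.9  87. ]
green scene btn [455.6 159.7  87. ]
blue top btn [642.8 199.7  87. ]
black top btn [575.8 186.8  87. ]
white top btn [515.3 169.1  87. ]
green top btn [455.7 156.5  87. ]
blue cradle [642.1 201.6]
black cradle [579.  185.9]
white cradle [516.  170.1]
green cradle [452.9 154.4]
```

send_rows([
  {"travel":[2.16,3.94,-0.3],"rot":[0,0,-0.84],"jaw":100},
  {"travel":[2.16,3.94,-0.3],"rot":[0,0,-0.84],"jaw":100},
  {"travel":[2.16,3.94,-0.3],"rot":[0,0,-0.84],"jaw":100},
  {"travel":[2.16,3.94,-0.3],"rot":[0,0,-0.84],"jaw":100},
  {"travel":[2.16,3.94,-0.3],"rot":[0,0,-0.84],"jaw":100},
  {"travel":[2.16,3.94,-0.3],"rot":[0,0,-0.84],"jaw":100},
  {"travel":[2.16,3.94,-0.3],"rot":[0,0,-0.84],"jaw":100},
  {"travel":[2.16,3.94,-0.3],"rot":[0,0,-0.84],"jaw":100},
  {"travel":[2.16,3.94,-0.3],"rot":[0,0,-0.84],"jaw":100},
  {"travel":[2.16,3.94,-0.3],"rot":[0,0,-0.84],"jaw":100},
  {"travel":[2.16,3.94,-0.3],"rot":[0,0,-0.84],"jaw":100},
  {"travel":[2.16,3.94,-0.3],"rot":[0,0,-0.84],"jaw":100},
  {"travel":[2.16,3.94,-0.3],"rot":[0,0,-0.84],"jaw":100},
  {"travel":[2.16,3.94,-0.3],"rot":[0,0,-0.84],"jaw":100},
  {"travel":[2.16,3.94,-0.3],"rot":[0,0,-0.84],"jaw":100},
  {"travel":[2.16,3.94,-0.3],"rot":[0,0,-0.84],"jaw":100},
  {"travel":[2.16,3.94,-0.3],"rot":[0,0,-0.84],"jaw":100},
  {"travel":[2.16,3.94,-0.3],"rot":[0,0,-0.84],"jaw":100},
  {"travel":[2.16,3.94,-0.3],"rot":[0,0,-0.84],"jaw":100},
  {"travel":[2.16,3.94,-0.3],"rot":[0,0,-0.84],"jaw":100},
], force=40)

```text
time: 2.1
tcp_pos: [0.6435, 0.2016, 0.1579]
ee_rot: [[0.999, 0.051, -0.001], [0.051, -0.999, -0.0], [-0.001, 0.0, -1.0]]
wrist_force: [0.1, -0.7, 0.5]
width: 1.0
```

send_rows([
  {"travel":[0,0,-2.2],"rot":[0,0,0],"jaw":100},
  {"travel":[0,0,-2.2],"rot":[0,0,0],"jaw":100},
  {"travel":[0,0,-2.2],"rot":[0,0,0],"jaw":100},
  {"travel":[0,0,-2.2],"rot":[0,0,0],"jaw":100},
  {"travel":[0,0,-1.5],"rot":[0,0,0],"jaw":100},
  {"travel":[0,0,-1.0],"rot":[0,0,0],"jaw":100},
  {"travel":[0,0,0],"rot":[0,0,0],"jaw":100},
])

```text
time: 2.8
tcp_pos: [0.642, 0.1995, 0.0439]
ee_rot: [[0.999, 0.051, -0.003], [0.051, -0.999, -0.001], [-0.003, 0.0, -1.0]]
wrist_force: [-0.4, 0.4, 1.1]
width: 0.998
```

```bash
python3 - <<'E'
from h import *
shot("scene","s1.png"); zoom("s1.png","s1z.png",190,150,390,330,4)
print(get_obs()["tcp_pos"],get_obs()["wrist_force"])
E
```

```text
[0.64300713 0.1996948  0.04538301] [-0.04069243 -0.19680654  0.80952911]
```

View pics/s1z.png

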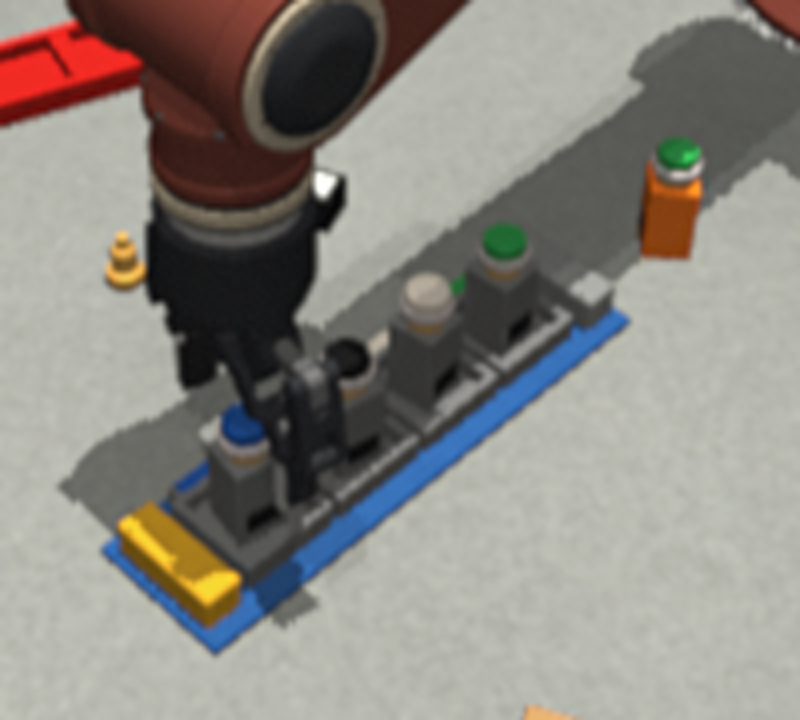

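send_rows([
  {"travel":[0,0,0],"rot":[0,0,0],"jaw":45},
  {"travel":[0,0,0],"rot":[0,0,0],"jaw":40},
  {"travel":[0,0,0],"rot":[0,0,0],"jaw":20},
  {"travel":[0,0,0],"rot":[0,0,0],"jaw":20},
  {"travel":[0,0,0],"rot":[0,0,0],"jaw":20},
  {"travel":[0,0,0],"rot":[0,0,0],"jaw":20},
  {"travel":[0,0,0],"rot":[0,0,0],"jaw":20},
  {"travel":[0,0,0],"rot":[0,0,0],"jaw":20},
], force=40)

```text
time: 3.65
tcp_pos: [0.6438, 0.2002, 0.0467]
ee_rot: [[0.999, 0.052, 0.001], [0.052, -0.999, 0.001], [0.001, -0.001, -1.0]]
wrist_force: [-0.6, 1.1, 5.6]
width: 0.336
```

send_rows([
  {"travel":[0,0,1.0],"rot":[0,0,0],"jaw":20},
  {"travel":[0,0,1.5],"rot":[0,0,0],"jaw":20},
  {"travel":[0,0,2.5],"rot":[0,0,0],"jaw":20},
  {"travel":[0,0,3],"rot":[0,0,0],"jaw":20},
  {"travel":[0,0,2.5],"rot":[0,0,0],"jaw":20},
  {"travel":[0,0,0],"rot":[0,0,0],"jaw":20},
])

```text
time: 4.25
tcp_pos: [0.6462, 0.2002, 0.1569]
ee_rot: [[0.999, 0.051, 0.009], [0.051, -0.999, 0.001], [0.009, -0.001, -1.0]]
wrist_force: [0.1, -0.2, 0.5]
width: 0.341
```

```bash
python3 - <<'E'
from h import *
shot("scene","s2.png"); zoom("s2.png","s2z.png",190,120,390,320,3)
print(get_obs()["tcp_pos"],get_obs()["wrist_force"],get_obs()["width"])
E
```

```text
[0.6447504  0.19989263 0.15378657] [-0.07289278 -0.18868308 -1.1906281 ] 0.334724058402806
```

View pics/s2z.png

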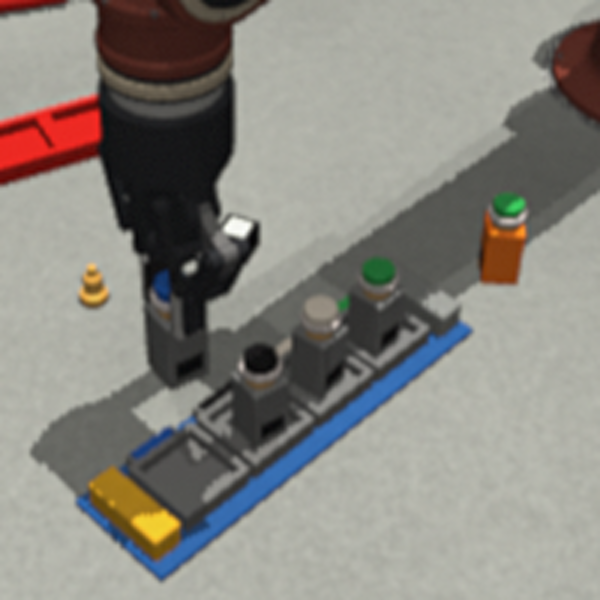

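send_rows([
  {"travel":[-1.0,-2.0,0],"rot":[0,0,-0.7],"jaw":20},
  {"travel":[-1.8,-4.0,0],"rot":[0,0,-0.7],"jaw":20},
  {"travel":[-1.8,-4.0,0],"rot":[0,0,-0.7],"jaw":20},
  {"travel":[-1.8,-4.0,0],"rot":[0,0,-0.7],"jaw":20},
  {"travel":[-1.8,-4.0,0],"rot":[0,0,-0.7],"jaw":20},
  {"travel":[-1.8,-4.0,0],"rot":[0,0,-0.7],"jaw":20},
  {"travel":[-1.8,-4.0,0],"rot":[0,0,-0.7],"jaw":20},
  {"travel":[-1.8,-4.0,0],"rot":[0,0,-0.7],"jaw":20},
  {"travel":[-1.8,-4.0,0],"rot":[0,0,-0.7],"jaw":20},
  {"travel":[-1.8,-4.0,0],"rot":[0,0,-0.7],"jaw":20},
  {"travel":[-1.0,-2.0,0],"rot":[0,0,0],"jaw":20},
  {"travel":[0,0,0],"rot":[0,0,0],"jaw":20},
])

```text
time: 5.5
tcp_pos: [0.4589, -0.2018, 0.1486]
ee_rot: [[0.997, -0.075, -0.003], [-0.075, -0.997, 0.001], [-0.003, -0.001, -1.0]]
wrist_force: [0.1, 0.3, -0.8]
width: 0.336
```

```bash
python3 - <<'E'
from h import *
shot("scene","s3.png"); zoom("s3.png","s3z.png",130,60,330,240,4)
o=get_obs();print(o["tcp_pos"],o["wrist_force"],o["width"],o["ee_rot"].round(3))
# rack check in scene view
im=cv2.imread("pics/scene0.png");hsv=cv2.cvtColor(im,cv2.COLOR_BGR2HSV)
m=cv2.inRange(hsv,(20,120,100),(35,255,255));k=np.zeros_like(m);k[140:200,130:180]=m[140:200,130:180]
c=max(cv2.findContours(k,0,1)[0],key=cv2.contourArea);print(cv2.boundingRect(c))
a=np.radians(-4.15);d=np.array([np.cos(a),np.sin(a)]);n=np.array([-d[1],d[0]]);C=np.array([.5587,-.2072])
v=im.copy()
for f,name in(("scene0.png","scene"),("top0.png","top")):
  v=cv2.imread("pics/"+f)
  for kx in(-97.5,-32.5,32.5,97.5):
    q=[proj(name,[*(C+d*(kx+sx)/1e3+n*sy/1e3),.02]) for sx,sy in((-26,-26),(26,-26),(26,26),(-26,26))]
    cv2.polylines(v,[np.round(np.array(q)*16).astype(int).reshape(-1,1,2)],True,(0,255,0),1,cv2.LINE_AA,4)
  x0,y0,x1,y1=(140,135,280,195) if name=="scene" else (300,90,370,265)
  cv2.imwrite(f"pics/rk_{name}.png",cv2.resize(v[y0:y1,x0:x1],None,fx=3.4,fy=3.4,interpolation=cv2.INTER_CUBIC))
E
```

```text
[ 0.45970466 -0.20053281  0.1487863 ] [ 0.24953429  0.52359705 -1.11478554] 0.33270130364879374 [[ 0.997 -0.073 -0.003]
 [-0.073 -0.997  0.002]
 [-0.003 -0.002 -1.   ]]
(147, 169, 14, 15)
```

View pics/s3z.png

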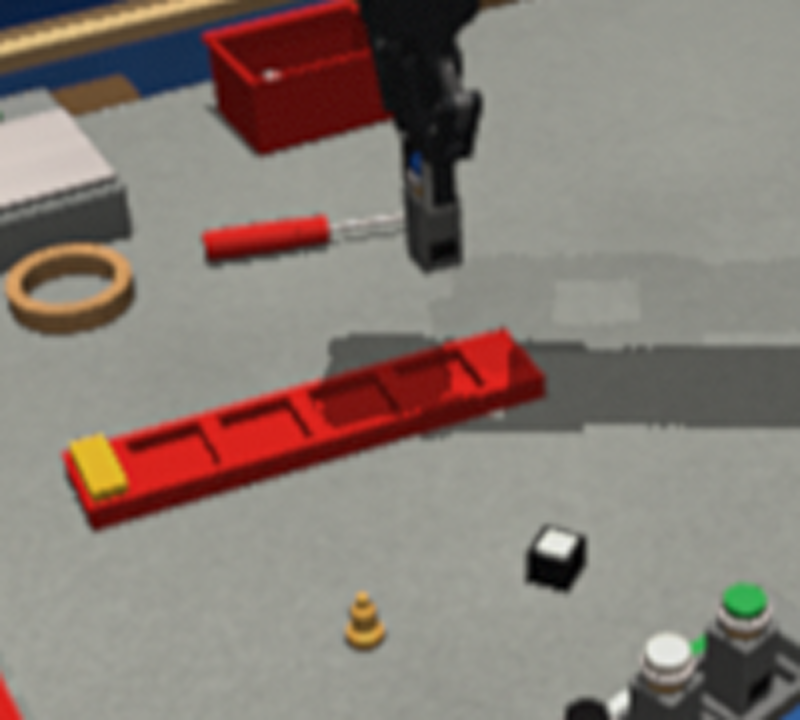

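View pics/rk_scene.png

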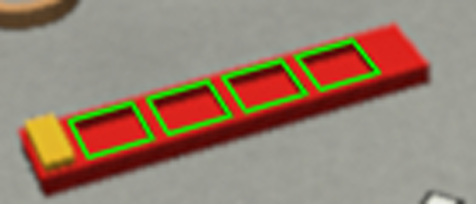

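View pics/rk_top.png

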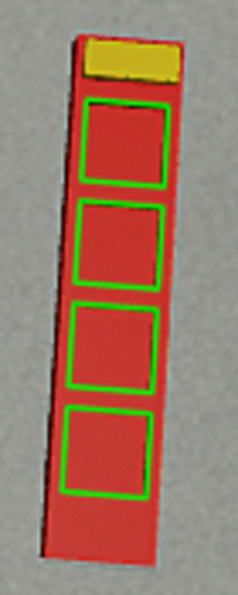

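send_rows([
  {"travel":[0.1,0,-1.5],"rot":[0,0,0],"jaw":20},
  {"travel":[0.1,0,-2.5],"rot":[0,0,0],"jaw":20},
  {"travel":[0,0,-2.5],"rot":[0,0,0],"jaw":20},
  {"travel":[0,0,-2.0],"rot":[0,0,0],"jaw":20},
  {"travel":[0,0,-1.0],"rot":[0,0,0],"jaw":20},
  {"travel":[0,0,-0.6],"rot":[0,0,0],"jaw":20},
  {"travel":[0,0,0],"rot":[0,0,0],"jaw":20},
  {"travel":[0,0,0],"rot":[0,0,0],"jaw":20},
])

```text
time: 6.35
tcp_pos: [0.464, -0.2003, 0.0506]
ee_rot: [[0.998, -0.07, 0.001], [-0.07, -0.998, -0.001], [0.001, 0.001, -1.0]]
wrist_force: [-0.2, -0.1, -1.1]
width: 0.336
```

```bash
python3 - <<'E'
from h import *
shot("scene","s4.png"); zoom("s4.png","s4z.png",130,60,330,240,4)
o=get_obs();print(o["tcp_pos"],o["wrist_force"],o["width"])
E
```

```text
[ 0.46412575 -0.20050724  0.05087914] [ 0.10873691 -0.43271221 -1.64530126] 0.3369430217362442
```

View pics/s4z.png

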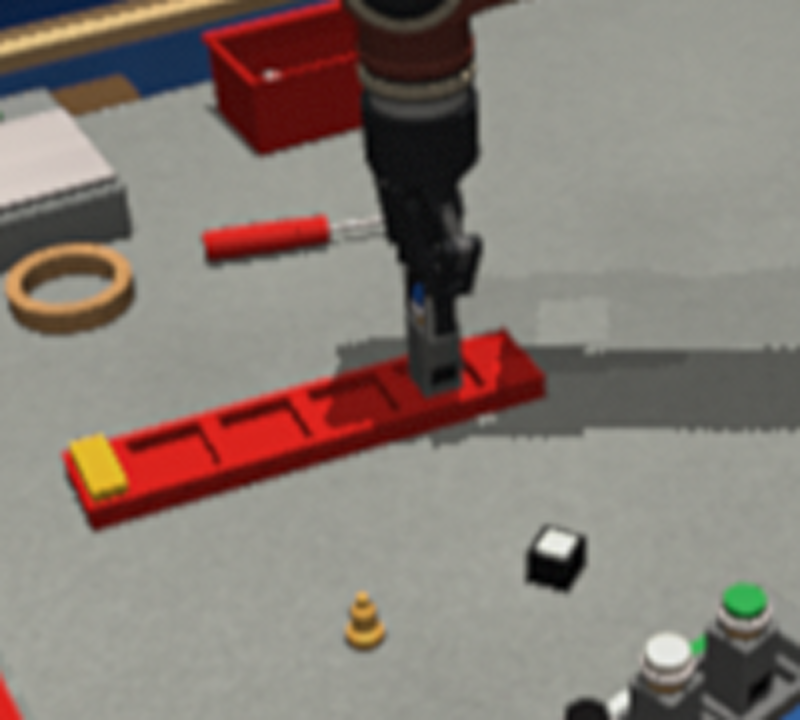

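send_rows([
  {"travel":[0,0,-0.3],"rot":[0,0,0],"jaw":20},
  {"travel":[0,0,-0.2],"rot":[0,0,0],"jaw":20},
  {"travel":[0,0,-0.1],"rot":[0,0,0],"jaw":20},
  {"travel":[0,0,0],"rot":[0,0,0],"jaw":20},
  {"travel":[0,0,0],"rot":[0,0,0],"jaw":20},
])

```text
time: 6.9
tcp_pos: [0.4632, -0.2002, 0.0438]
ee_rot: [[0.998, -0.071, 0.0], [-0.071, -0.998, 0.0], [0.0, -0.0, -1.0]]
wrist_force: [0.5, -0.7, -1.5]
width: 0.332
```

```bash
python3 - <<'E'
from h import *
o=get_obs();print(o["tcp_pos"],o["wrist_force"],o["width"])
E
```

```text
[ 0.4632229  -0.20023926  0.04382306] [ 0.54280907 -0.69960245 -1.46915817] 0.33155770961968833
```

send_rows([
  {"travel":[0,0,-0.1],"rot":[0,0,0],"jaw":20},
  {"travel":[0,0,-0.05],"rot":[0,0,0],"jaw":20},
  {"travel":[0,0,0],"rot":[0,0,0],"jaw":36},
  {"travel":[0,0,0],"rot":[0,0,0],"jaw":45},
  {"travel":[0,0,0],"rot":[0,0,0],"jaw":60},
  {"travel":[0,0,0],"rot":[0,0,0],"jaw":85},
  {"travel":[0,0,0],"rot":[0,0,0],"jaw":100},
  {"travel":[0,0,0],"rot":[0,0,0],"jaw":100},
  {"travel":[0,0,1],"rot":[0,0,0],"jaw":100},
  {"travel":[0,0,2.5],"rot":[0,0,0],"jaw":100},
  {"travel":[0,0,3.5],"rot":[0,0,0],"jaw":100},
  {"travel":[0,0,3.5],"rot":[0,0,0],"jaw":100},
])

```text
time: 8.1
tcp_pos: [0.4629, -0.2, 0.1488]
ee_rot: [[0.998, -0.071, -0.0], [-0.071, -0.998, 0.0], [-0.0, -0.0, -1.0]]
wrist_force: [0.1, -0.4, -0.5]
width: 1.004
```

```bash
python3 - <<'E'
from h import *
shot("scene","s5.png"); zoom("s5.png","s5z.png",130,60,330,240,4)
o=get_obs();print(o["tcp_pos"],o["wrist_force"],o["width"])
E
```

```text
[ 0.46656963 -0.20214244  0.15640813] [ 2.82954015 -1.10685027  3.27872383] 0.9987953906381394
```

View pics/s5z.png

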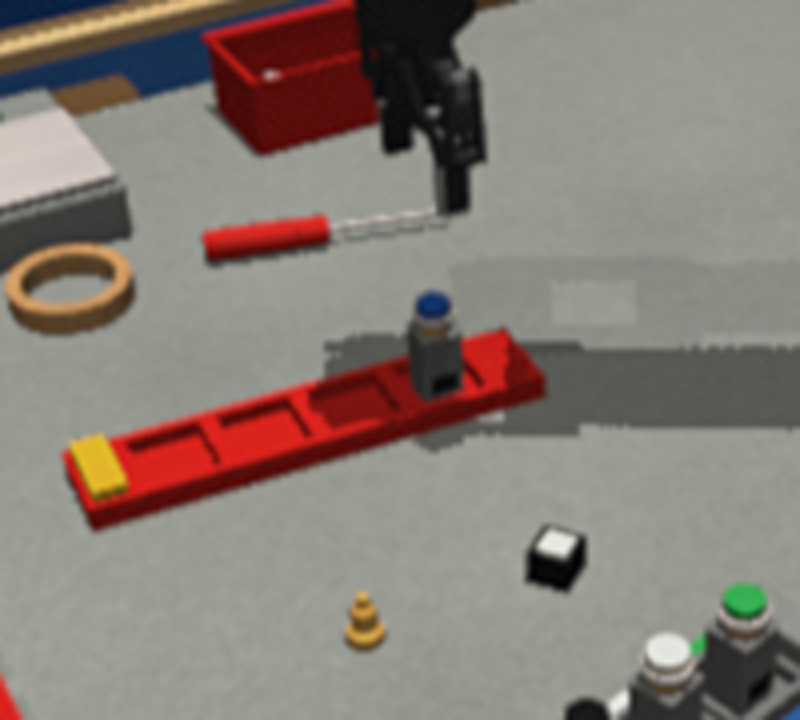

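send_rows([
  {"travel":[1.2,4.1,0],"rot":[0,0,1],"jaw":100},
  {"travel":[1.2,4.1,0],"rot":[0,0,1],"jaw":100},
  {"travel":[1.2,4.1,0],"rot":[0,0,1],"jaw":100},
  {"travel":[1.2,4.1,0],"rot":[0,0,1],"jaw":100},
  {"travel":[1.2,4.1,0],"rot":[0,0,1],"jaw":100},
  {"travel":[1.2,4.1,0],"rot":[0,0,1],"jaw":100},
  {"travel":[1.2,4.1,0],"rot":[0,0,1],"jaw":100},
  {"travel":[1.2,4.1,0],"rot":[0,0,1],"jaw":100},
  {"travel":[1.2,4.1,0],"rot":[0,0,1],"jaw":100},
  {"travel":[0.5,2.0,0],"rot":[0,0,1],"jaw":100},
  {"travel":[0,0,0],"rot":[0,0,0],"jaw":100},
  {"travel":[0,0,0],"rot":[0,0,0],"jaw":100},
])

```text
time: 9.35
tcp_pos: [0.5762, 0.1887, 0.1475]
ee_rot: [[0.995, 0.104, 0.0], [0.104, -0.995, -0.001], [-0.0, 0.001, -1.0]]
wrist_force: [-0.5, -0.9, 0.0]
width: 0.998
```

```bash
python3 - <<'E'
from h import *
shot("scene","s6.png"); zoom("s6.png","s6z.png",190,120,390,320,3)
o=get_obs();print(o["tcp_pos"],o["ee_rot"][:2,1],o["width"])
E
```

```text
[0.57614373 0.18813107 0.14748409] [ 0.10323702 -0.99465668] 0.9993415834646113
```

View pics/s6z.png

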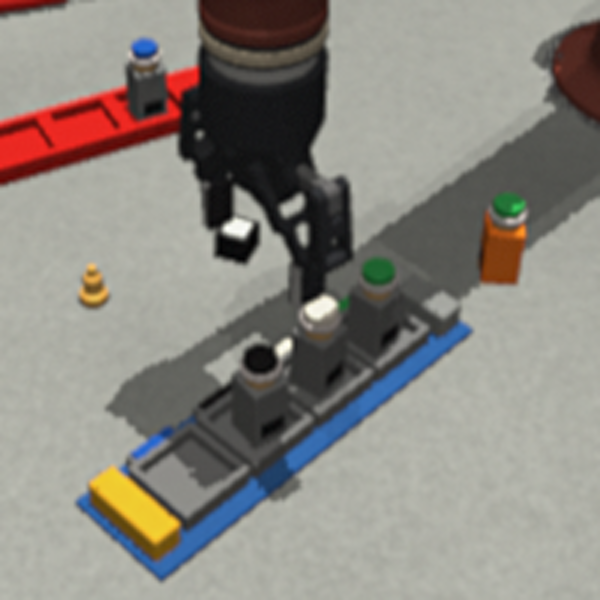

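send_rows([
  {"travel":[0,0,-2.2],"rot":[0,0,0],"jaw":100},
  {"travel":[0,0,-2.5],"rot":[0,0,0],"jaw":100},
  {"travel":[0,0,-2.5],"rot":[0,0,0],"jaw":100},
  {"travel":[0,0,-2.0],"rot":[0,0,0],"jaw":100},
  {"travel":[0,0,-0.95],"rot":[0,0,0],"jaw":100},
  {"travel":[0,0,0],"rot":[0,0,0],"jaw":80},
  {"travel":[0,0,0],"rot":[0,0,0],"jaw":45},
  {"travel":[0,0,0],"rot":[0,0,0],"jaw":40},
  {"travel":[0,0,0],"rot":[0,0,0],"jaw":20},
  {"travel":[0,0,0],"rot":[0,0,0],"jaw":20},
  {"travel":[0,0,0],"rot":[0,0,0],"jaw":20},
  {"travel":[0,0,0],"rot":[0,0,0],"jaw":20},
  {"travel":[0,0,0],"rot":[0,0,0],"jaw":20},
  {"travel":[0,0,0],"rot":[0,0,0],"jaw":20},
])

```text
time: 10.8
tcp_pos: [0.5775, 0.1891, 0.0476]
ee_rot: [[0.995, 0.104, 0.003], [0.104, -0.995, 0.0], [0.003, -0.0, -1.0]]
wrist_force: [0.5, -0.2, 5.9]
width: 0.331
```

send_rows([
  {"travel":[0,0,1.0],"rot":[0,0,0],"jaw":20},
  {"travel":[0,0,1.9],"rot":[0,0,0],"jaw":20},
  {"travel":[0,0,2.5],"rot":[0,0,0],"jaw":20},
  {"travel":[0,0,3],"rot":[0,0,0],"jaw":20},
  {"travel":[0,0,2.0],"rot":[0,0,0],"jaw":20},
  {"travel":[-0.25,-2,0],"rot":[0,0,-1],"jaw":20},
  {"travel":[-0.5,-4,0],"rot":[0,0,-1],"jaw":20},
  {"travel":[-0.5,-4,0],"rot":[0,0,-1],"jaw":20},
  {"travel":[-0.5,-4,0],"rot":[0,0,-1],"jaw":20},
  {"travel":[-0.5,-4,0],"rot":[0,0,-1],"jaw":20},
  {"travel":[-0.5,-4,0],"rot":[0,0,-1],"jaw":20},
  {"travel":[-0.5,-4,0],"rot":[0,0,-1],"jaw":20},
  {"travel":[-0.5,-4,0],"rot":[0,0,-1],"jaw":20},
  {"travel":[-0.5,-4,0],"rot":[0,0,-1],"jaw":20},
  {"travel":[-0.5,-4,0],"rot":[0,0,-1],"jaw":20},
  {"travel":[-0.2,-1.4,0],"rot":[0,0,0],"jaw":20},
  {"travel":[0,0,0],"rot":[0,0,0],"jaw":20},
  {"travel":[0,0,0],"rot":[0,0,0],"jaw":20},
])

```text
time: 12.6
tcp_pos: [0.5266, -0.2044, 0.1495]
ee_rot: [[0.998, -0.071, -0.001], [-0.071, -0.998, 0.001], [-0.001, -0.001, -1.0]]
wrist_force: [-0.5, 0.1, -0.9]
width: 0.339
```

```bash
python3 - <<'E'
from h import *
shot("scene","s7.png"); zoom("s7.png","s7z.png",130,60,330,240,4)
o=get_obs();print(o["tcp_pos"],o["ee_rot"][:2,1],o["width"],o["wrist_force"])
E
```

```text
[ 0.52673325 -0.20398758  0.14957899] [-0.06954938 -0.9975781 ] 0.3316558635691853 [ 1.00664238  0.58502425 -1.0989426 ]
```

View pics/s7z.png

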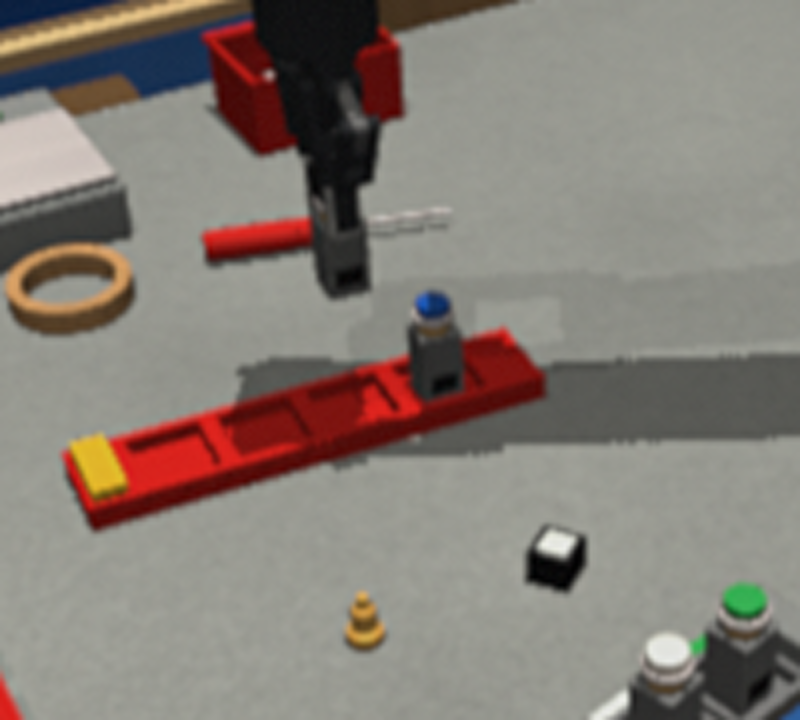

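send_rows([
  {"travel":[0,0,-1.5],"rot":[0,0,0],"jaw":20},
  {"travel":[0,0,-2.5],"rot":[0,0,0],"jaw":20},
  {"travel":[0,0,-2.5],"rot":[0,0,0],"jaw":20},
  {"travel":[0,0,-2.0],"rot":[0,0,0],"jaw":20},
  {"travel":[0,0,-1.0],"rot":[0,0,0],"jaw":20},
  {"travel":[0,0,-0.6],"rot":[0,0,0],"jaw":20},
  {"travel":[0,0,-0.3],"rot":[0,0,0],"jaw":20},
  {"travel":[0,0,-0.2],"rot":[0,0,0],"jaw":20},
  {"travel":[0,0,-0.1],"rot":[0,0,0],"jaw":20},
  {"travel":[0,0,-0.05],"rot":[0,0,0],"jaw":20},
  {"travel":[0,0,0],"rot":[0,0,0],"jaw":20},
  {"travel":[0,0,0],"rot":[0,0,0],"jaw":20},
])

```text
time: 13.85
tcp_pos: [0.5277, -0.2053, 0.0447]
ee_rot: [[0.998, -0.071, 0.002], [-0.071, -0.998, -0.0], [0.002, 0.0, -1.0]]
wrist_force: [-3.1, 2.4, 6.1]
width: 0.334
```

send_rows([
  {"travel":[0,0,0],"rot":[0,0,0],"jaw":36},
  {"travel":[0,0,0],"rot":[0,0,0],"jaw":45},
  {"travel":[0,0,0],"rot":[0,0,0],"jaw":60},
  {"travel":[0,0,0],"rot":[0,0,0],"jaw":85},
  {"travel":[0,0,0],"rot":[0,0,0],"jaw":100},
  {"travel":[0,0,0],"rot":[0,0,0],"jaw":100},
  {"travel":[0,0,1],"rot":[0,0,0],"jaw":100},
  {"travel":[0,0,2.5],"rot":[0,0,0],"jaw":100},
  {"travel":[0,0,3.5],"rot":[0,0,0],"jaw":100},
  {"travel":[0,0,2.5],"rot":[0,0,0],"jaw":100},
  {"travel":[0,0,1],"rot":[0,0,0],"jaw":100},
  {"travel":[0,0,0],"rot":[0,0,0],"jaw":100},
])

```text
time: 15.05
tcp_pos: [0.5279, -0.2058, 0.1496]
ee_rot: [[0.998, -0.07, 0.004], [-0.07, -0.998, -0.002], [0.004, 0.002, -1.0]]
wrist_force: [-0.2, 0.9, 0.1]
width: 0.998
```

```bash
python3 - <<'E'
from h import *
shot("scene","s8.png"); zoom("s8.png","s8z.png",130,60,330,240,4)
o=get_obs();print(o["tcp_pos"],o["ee_rot"][:2,1],o["width"],o["wrist_force"])
E
```

```text
[ 0.52688012 -0.20526596  0.14759306] [-0.07053783 -0.99750904] 1.0015299385342642 [-0.80362527  0.84656871 -0.70919201]
```

View pics/s8z.png

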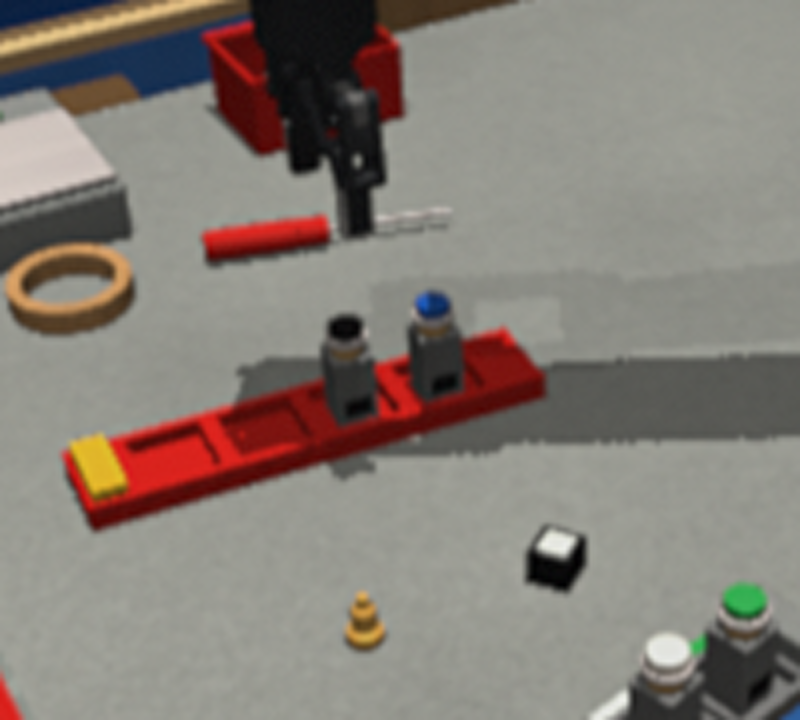

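send_rows([
  {"travel":[-0.13,4.0,0],"rot":[0,0,2],"jaw":100},
  {"travel":[-0.13,4.0,0],"rot":[0,0,2],"jaw":100},
  {"travel":[-0.13,4.0,0],"rot":[0,0,2],"jaw":100},
  {"travel":[-0.13,4.0,0],"rot":[0,0,2],"jaw":100},
  {"travel":[-0.13,4.0,0],"rot":[0,0,2],"jaw":100},
  {"travel":[-0.13,4.0,0],"rot":[0,0,2],"jaw":100},
  {"travel":[-0.13,4.0,0],"rot":[0,0,2],"jaw":100},
  {"travel":[-0.13,4.0,0],"rot":[0,0,2],"jaw":100},
  {"travel":[-0.13,4.0,0],"rot":[0,0,2],"jaw":100},
  {"travel":[-0.1,1.5,0],"rot":[0,0,2],"jaw":100},
  {"travel":[0,0,0],"rot":[0,0,0],"jaw":100},
  {"travel":[0,0,0],"rot":[0,0,0],"jaw":100},
])

```text
time: 16.3
tcp_pos: [0.5134, 0.169, 0.1459]
ee_rot: [[0.962, 0.275, -0.002], [0.275, -0.962, -0.001], [-0.002, 0.001, -1.0]]
wrist_force: [0.9, -0.7, 0.1]
width: 1.0
```

```bash
python3 - <<'E'
from h import *
shot("scene","s9.png"); zoom("s9.png","s9z.png",190,120,390,320,3)
o=get_obs();print(o["tcp_pos"],o["ee_rot"][:2,1],o["width"])
E
```

```text
[0.51370416 0.16862753 0.14633303] [ 0.27369369 -0.96181679] 1.000848732838112
```

View pics/s9z.png

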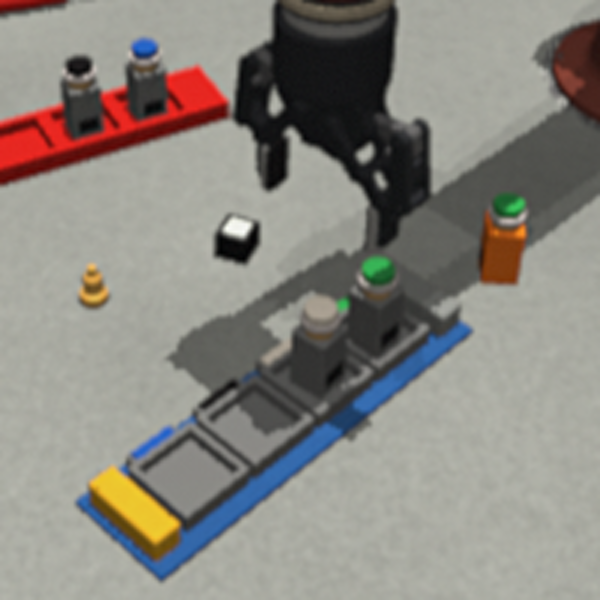

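send_rows([
  {"travel":[0,0,-2.2],"rot":[0,0,0],"jaw":100},
  {"travel":[0,0,-2.5],"rot":[0,0,0],"jaw":100},
  {"travel":[0,0,-2.5],"rot":[0,0,0],"jaw":100},
  {"travel":[0,0,-2.0],"rot":[0,0,0],"jaw":100},
  {"travel":[0,0,-0.95],"rot":[0,0,0],"jaw":100},
  {"travel":[0,0,0],"rot":[0,0,0],"jaw":80},
  {"travel":[0,0,0],"rot":[0,0,0],"jaw":45},
  {"travel":[0,0,0],"rot":[0,0,0],"jaw":40},
  {"travel":[0,0,0],"rot":[0,0,0],"jaw":20},
  {"travel":[0,0,0],"rot":[0,0,0],"jaw":20},
  {"travel":[0,0,0],"rot":[0,0,0],"jaw":20},
  {"travel":[0,0,0],"rot":[0,0,0],"jaw":20},
  {"travel":[0,0,0],"rot":[0,0,0],"jaw":20},
  {"travel":[0,0,0],"rot":[0,0,0],"jaw":20},
])

```text
time: 17.75
tcp_pos: [0.5152, 0.1701, 0.0474]
ee_rot: [[0.961, 0.275, 0.003], [0.275, -0.961, 0.0], [0.003, 0.001, -1.0]]
wrist_force: [-0.2, -0.2, 6.3]
width: 0.333
```

send_rows([
  {"travel":[0,0,1.0],"rot":[0,0,0],"jaw":20},
  {"travel":[0,0,1.9],"rot":[0,0,0],"jaw":20},
  {"travel":[0,0,2.5],"rot":[0,0,0],"jaw":20},
  {"travel":[0,0,3],"rot":[0,0,0],"jaw":20},
  {"travel":[0,0,2.0],"rot":[0,0,0],"jaw":20},
  {"travel":[0.4,-2,0],"rot":[0,0,-2],"jaw":20},
  {"travel":[0.8,-3.9,0],"rot":[0,0,-2],"jaw":20},
  {"travel":[0.8,-3.9,0],"rot":[0,0,-2],"jaw":20},
  {"travel":[0.8,-3.9,0],"rot":[0,0,-2],"jaw":20},
  {"travel":[0.8,-3.9,0],"rot":[0,0,-2],"jaw":20},
  {"travel":[0.8,-3.9,0],"rot":[0,0,-2],"jaw":20},
  {"travel":[0.8,-3.9,0],"rot":[0,0,-2],"jaw":20},
  {"travel":[0.8,-3.9,0],"rot":[0,0,-2],"jaw":20},
  {"travel":[0.8,-3.9,0],"rot":[0,0,-2],"jaw":20},
  {"travel":[0.8,-3.9,0],"rot":[0,0,-2],"jaw":20},
  {"travel":[0.13,-0.9,0],"rot":[0,0,0],"jaw":20},
  {"travel":[0,0,0],"rot":[0,0,0],"jaw":20},
  {"travel":[0,0,0],"rot":[0,0,0],"jaw":20},
])

```text
time: 19.55
tcp_pos: [0.5909, -0.2092, 0.1494]
ee_rot: [[0.998, -0.07, -0.001], [-0.07, -0.998, 0.001], [-0.001, -0.001, -1.0]]
wrist_force: [0.6, 0.5, -1.8]
width: 0.335
```

```bash
python3 - <<'E'
from h import *
shot("scene","s10.png"); zoom("s10.png","s10z.png",130,60,330,240,4)
o=get_obs();print(o["tcp_pos"],o["ee_rot"][:2,1],o["width"],o["wrist_force"])
E
```

```text
[ 0.59101601 -0.20883134  0.14952286] [-0.06931953 -0.99759419] 0.3353767562847999 [-0.10388063  0.12352528 -1.09406894]
```

View pics/s10z.png

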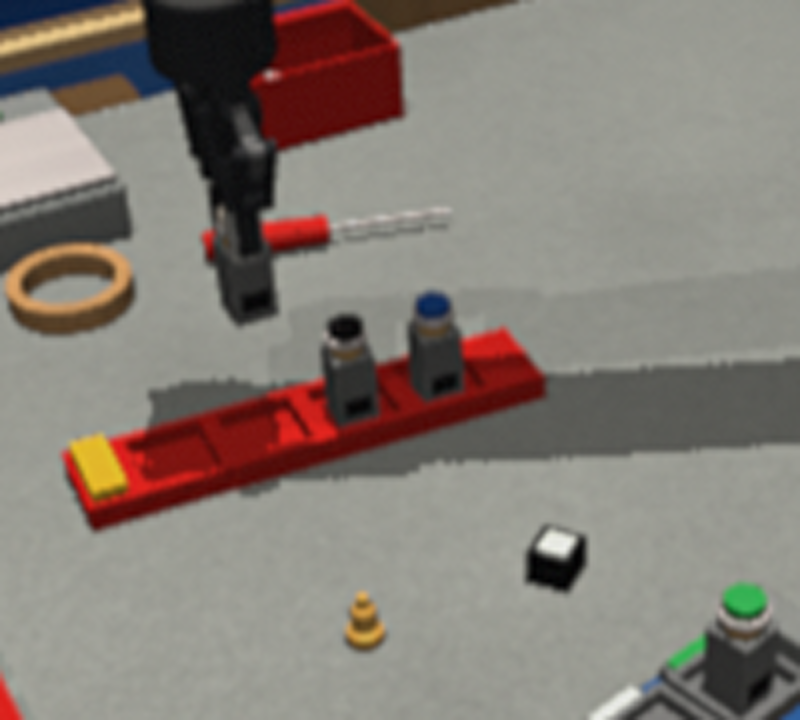

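send_rows([
  {"travel":[0,0,-1.5],"rot":[0,0,0],"jaw":20},
  {"travel":[0,0,-2.5],"rot":[0,0,0],"jaw":20},
  {"travel":[0,0,-2.5],"rot":[0,0,0],"jaw":20},
  {"travel":[0,0,-2.0],"rot":[0,0,0],"jaw":20},
  {"travel":[0,0,-1.0],"rot":[0,0,0],"jaw":20},
  {"travel":[0,0,-0.6],"rot":[0,0,0],"jaw":20},
  {"travel":[0,0,-0.3],"rot":[0,0,0],"jaw":20},
  {"travel":[0,0,-0.2],"rot":[0,0,0],"jaw":20},
  {"travel":[0,0,-0.1],"rot":[0,0,0],"jaw":20},
  {"travel":[0,0,-0.05],"rot":[0,0,0],"jaw":20},
  {"travel":[0,0,0],"rot":[0,0,0],"jaw":20},
  {"travel":[0,0,0],"rot":[0,0,0],"jaw":20},
])

```text
time: 20.8
tcp_pos: [0.5924, -0.2104, 0.0446]
ee_rot: [[0.998, -0.071, 0.002], [-0.071, -0.998, -0.0], [0.002, 0.0, -1.0]]
wrist_force: [-1.8, 1.4, 5.8]
width: 0.337
```

send_rows([
  {"travel":[0,0,0],"rot":[0,0,0],"jaw":36},
  {"travel":[0,0,0],"rot":[0,0,0],"jaw":45},
  {"travel":[0,0,0],"rot":[0,0,0],"jaw":60},
  {"travel":[0,0,0],"rot":[0,0,0],"jaw":85},
  {"travel":[0,0,0],"rot":[0,0,0],"jaw":100},
  {"travel":[0,0,0],"rot":[0,0,0],"jaw":100},
  {"travel":[0,0,1],"rot":[0,0,0],"jaw":100},
  {"travel":[0,0,2.5],"rot":[0,0,0],"jaw":100},
  {"travel":[0,0,3.5],"rot":[0,0,0],"jaw":100},
  {"travel":[0,0,2.5],"rot":[0,0,0],"jaw":100},
  {"travel":[0,0,1],"rot":[0,0,0],"jaw":100},
  {"travel":[0,0,0],"rot":[0,0,0],"jaw":100},
])

```text
time: 22.0
tcp_pos: [0.5926, -0.2108, 0.1499]
ee_rot: [[0.998, -0.07, 0.004], [-0.07, -0.998, -0.002], [0.004, 0.002, -1.0]]
wrist_force: [0.3, 0.7, -0.1]
width: 0.998
```

```bash
python3 - <<'E'
from h import *
shot("scene","s11.png"); zoom("s11.png","s11z.png",130,60,330,240,4)
o=get_obs();print(o["tcp_pos"],o["ee_rot"][:2,1],o["width"],o["wrist_force"])
E
```

```text
[ 0.59148055 -0.21024712  0.14764379] [-0.07052137 -0.99751021] 0.9999615882948717 [-0.93208877 -0.28139771 -0.9005432 ]
```

View pics/s11z.png

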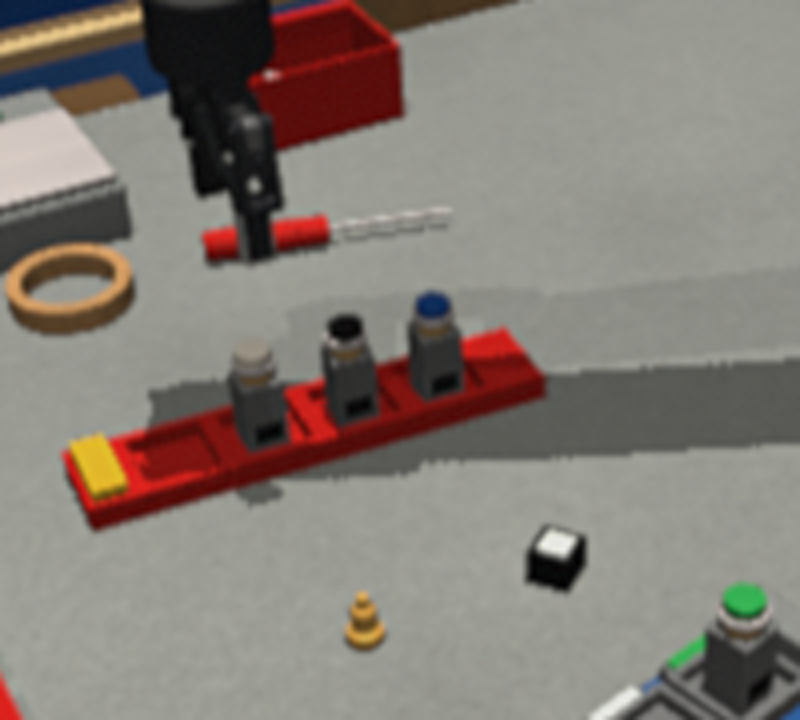

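send_rows([
  {"travel":[-1.4,3.8,0],"rot":[0,0,1.9],"jaw":100},
  {"travel":[-1.4,3.8,0],"rot":[0,0,1.9],"jaw":100},
  {"travel":[-1.4,3.8,0],"rot":[0,0,1.9],"jaw":100},
  {"travel":[-1.4,3.8,0],"rot":[0,0,1.9],"jaw":100},
  {"travel":[-1.4,3.8,0],"rot":[0,0,1.9],"jaw":100},
  {"travel":[-1.4,3.8,0],"rot":[0,0,1.9],"jaw":100},
  {"travel":[-1.4,3.8,0],"rot":[0,0,1.9],"jaw":100},
  {"travel":[-1.4,3.8,0],"rot":[0,0,1.9],"jaw":100},
  {"travel":[-1.4,3.8,0],"rot":[0,0,1.9],"jaw":100},
  {"travel":[-0.95,2.6,0],"rot":[0,0,1.9],"jaw":100},
  {"travel":[0,0,0],"rot":[0,0,0],"jaw":100},
  {"travel":[0,0,0],"rot":[0,0,0],"jaw":100},
])

```text
time: 23.25
tcp_pos: [0.4547, 0.1578, 0.1454]
ee_rot: [[0.966, 0.259, -0.003], [0.259, -0.966, -0.001], [-0.003, 0.0, -1.0]]
wrist_force: [0.5, 0.3, 0.3]
width: 1.001
```

```bash
python3 - <<'E'
from h import *
shot("scene","s12.png"); zoom("s12.png","s12z.png",190,120,390,320,3)
o=get_obs();print(o["tcp_pos"],o["ee_rot"][:2,1],o["width"])
E
```

```text
[0.45521486 0.15724867 0.14583631] [ 0.25782035 -0.96619282] 0.997214312240198
```

View pics/s12z.png

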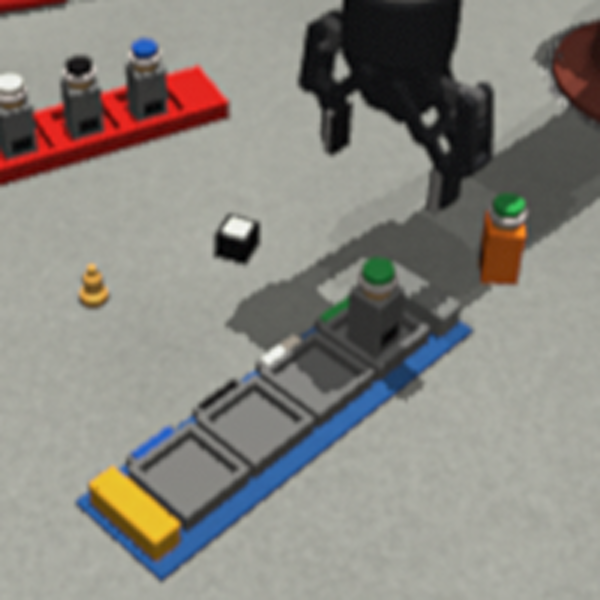

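send_rows([
  {"travel":[0,0,-2.2],"rot":[0,0,0],"jaw":100},
  {"travel":[0,0,-2.5],"rot":[0,0,0],"jaw":100},
  {"travel":[0,0,-2.5],"rot":[0,0,0],"jaw":100},
  {"travel":[0,0,-2.0],"rot":[0,0,0],"jaw":100},
  {"travel":[0,0,-0.95],"rot":[0,0,0],"jaw":100},
  {"travel":[0,0,0],"rot":[0,0,0],"jaw":80},
  {"travel":[0,0,0],"rot":[0,0,0],"jaw":45},
  {"travel":[0,0,0],"rot":[0,0,0],"jaw":40},
  {"travel":[0,0,0],"rot":[0,0,0],"jaw":20},
  {"travel":[0,0,0],"rot":[0,0,0],"jaw":20},
  {"travel":[0,0,0],"rot":[0,0,0],"jaw":20},
  {"travel":[0,0,0],"rot":[0,0,0],"jaw":20},
  {"travel":[0,0,0],"rot":[0,0,0],"jaw":20},
  {"travel":[0,0,0],"rot":[0,0,0],"jaw":20},
])

```text
time: 24.7
tcp_pos: [0.4571, 0.1581, 0.0473]
ee_rot: [[0.966, 0.258, 0.003], [0.258, -0.966, 0.0], [0.003, 0.0, -1.0]]
wrist_force: [0.2, 0.3, 5.5]
width: 0.331
```

send_rows([
  {"travel":[0,0,1.0],"rot":[0,0,0],"jaw":20},
  {"travel":[0,0,1.9],"rot":[0,0,0],"jaw":20},
  {"travel":[0,0,2.5],"rot":[0,0,0],"jaw":20},
  {"travel":[0,0,3],"rot":[0,0,0],"jaw":20},
  {"travel":[0,0,2.0],"rot":[0,0,0],"jaw":20},
  {"travel":[1.0,-1.9,0],"rot":[0,0,-1.9],"jaw":20},
  {"travel":[2.0,-3.7,0],"rot":[0,0,-1.9],"jaw":20},
  {"travel":[2.0,-3.7,0],"rot":[0,0,-1.9],"jaw":20},
  {"travel":[2.0,-3.7,0],"rot":[0,0,-1.9],"jaw":20},
  {"travel":[2.0,-3.7,0],"rot":[0,0,-1.9],"jaw":20},
  {"travel":[2.0,-3.7,0],"rot":[0,0,-1.9],"jaw":20},
  {"travel":[2.0,-3.7,0],"rot":[0,0,-1.9],"jaw":20},
  {"travel":[2.0,-3.7,0],"rot":[0,0,-1.9],"jaw":20},
  {"travel":[2.0,-3.7,0],"rot":[0,0,-1.9],"jaw":20},
  {"travel":[2.0,-3.7,0],"rot":[0,0,-1.9],"jaw":20},
  {"travel":[1.0,-2.0,0],"rot":[0,0,0],"jaw":20},
  {"travel":[0,0,0],"rot":[0,0,0],"jaw":20},
  {"travel":[0,0,0],"rot":[0,0,0],"jaw":20},
])

```text
time: 26.5
tcp_pos: [0.6552, -0.214, 0.1491]
ee_rot: [[0.997, -0.071, -0.002], [-0.071, -0.997, 0.001], [-0.002, -0.001, -1.0]]
wrist_force: [0.3, 0.3, -1.0]
width: 0.336
```

```bash
python3 - <<'E'
from h import *
shot("scene","s13.png"); zoom("s13.png","s13z.png",130,60,330,240,4)
o=get_obs();print(o["tcp_pos"],o["ee_rot"][:2,1],o["width"],o["wrist_force"])
E
```

```text
[ 0.65518518 -0.2133732   0.14926345] [-0.07024715 -0.99752915] 0.3322961551763859 [-0.61900728  0.92738957 -1.95857881]
```

View pics/s13z.png

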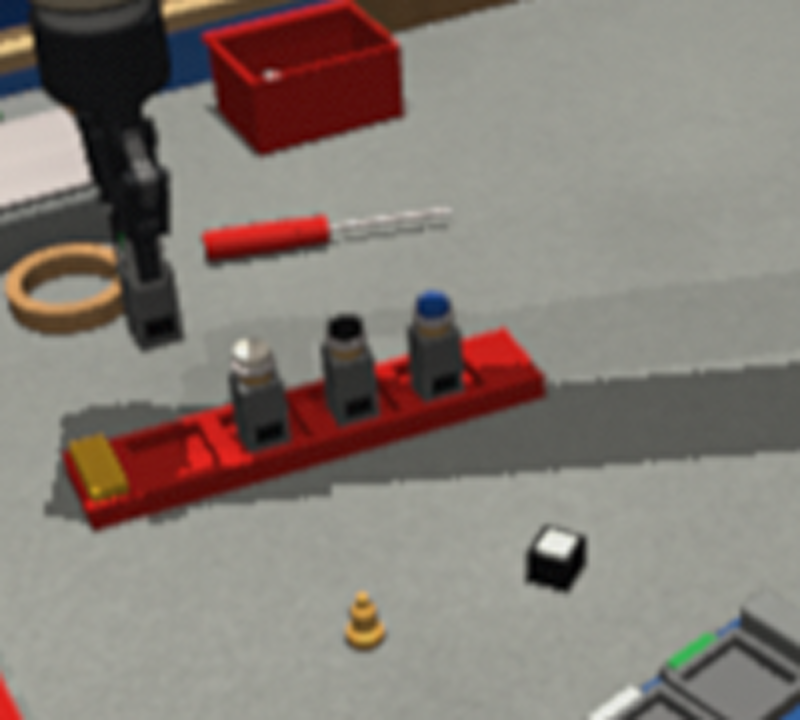

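send_rows([
  {"travel":[0,0,-1.5],"rot":[0,0,0],"jaw":20},
  {"travel":[0,0,-2.5],"rot":[0,0,0],"jaw":20},
  {"travel":[0,0,-2.5],"rot":[0,0,0],"jaw":20},
  {"travel":[0,0,-2.0],"rot":[0,0,0],"jaw":20},
  {"travel":[0,0,-1.0],"rot":[0,0,0],"jaw":20},
  {"travel":[0,0,-0.6],"rot":[0,0,0],"jaw":20},
  {"travel":[0,0,-0.3],"rot":[0,0,0],"jaw":20},
  {"travel":[0,0,-0.2],"rot":[0,0,0],"jaw":20},
  {"travel":[0,0,-0.1],"rot":[0,0,0],"jaw":20},
  {"travel":[0,0,-0.05],"rot":[0,0,0],"jaw":20},
  {"travel":[0,0,0],"rot":[0,0,0],"jaw":20},
  {"travel":[0,0,0],"rot":[0,0,0],"jaw":20},
])

```text
time: 27.75
tcp_pos: [0.6568, -0.2144, 0.0445]
ee_rot: [[0.998, -0.07, 0.002], [-0.07, -0.998, -0.0], [0.002, 0.0, -1.0]]
wrist_force: [-1.5, 2.0, 4.7]
width: 0.332
```

Release, rise, then retreat out of the camera's way.

send_rows([
  {"travel":[0,0,0],"rot":[0,0,0],"jaw":36},
  {"travel":[0,0,0],"rot":[0,0,0],"jaw":45},
  {"travel":[0,0,0],"rot":[0,0,0],"jaw":60},
  {"travel":[0,0,0],"rot":[0,0,0],"jaw":85},
  {"travel":[0,0,0],"rot":[0,0,0],"jaw":100},
  {"travel":[0,0,0],"rot":[0,0,0],"jaw":100},
  {"travel":[0,0,1],"rot":[0,0,0],"jaw":100},
  {"travel":[0,0,2.5],"rot":[0,0,0],"jaw":100},
  {"travel":[0,0,3.5],"rot":[0,0,0],"jaw":100},
  {"travel":[0,0,3.5],"rot":[0,0,0],"jaw":100},
  {"travel":[0,0,3.5],"rot":[0,0,0],"jaw":100},
  {"travel":[-1.5,4,1],"rot":[0,0,0],"jaw":100},
  {"travel":[-1.5,4,0],"rot":[0,0,0],"jaw":100},
  {"travel":[-1.5,4,0],"rot":[0,0,0],"jaw":100},
  {"travel":[-1.5,4,0],"rot":[0,0,0],"jaw":100},
  {"travel":[-1.5,4,0],"rot":[0,0,0],"jaw":100},
  {"travel":[-1.5,4,0],"rot":[0,0,0],"jaw":100},
  {"travel":[-1,2,0],"rot":[0,0,0],"jaw":100},
  {"travel":[0,0,0],"rot":[0,0,0],"jaw":100},
  {"travel":[0,0,0],"rot":[0,0,0],"jaw":100},
])

```text
time: 29.75
tcp_pos: [0.5561, 0.0459, 0.1932]
ee_rot: [[0.998, -0.07, 0.001], [-0.07, -0.998, -0.001], [0.001, 0.0, -1.0]]
wrist_force: [0.2, -0.1, 0.3]
width: 1.004
```

```bash
python3 - <<'E'
from h import *
shot("scene","s14.png");shot("top","t14.png"); 
a=cv2.imread("pics/s14.png")[100:200,130:290];b=cv2.imread("pics/t14.png")[85:275,290:380]
cv2.imwrite("pics/s14z.png",cv2.resize(a,None,fx=5,fy=5,interpolation=cv2.INTER_CUBIC))
cv2.imwrite("pics/t14z.png",cv2.resize(b,None,fx=3,fy=3,interpolation=cv2.INTER_CUBIC))
o=get_obs();print(o["tcp_pos"],o["dq"],o["width"],o["wrist_force"])
E
```

```text
[0.55636568 0.04493479 0.19277142] [-0.5134119   0.40748154 -0.10276431  0.12009588  0.14264399  0.06752117] 1.0053097582598924 [-0.12636046 -0.55488736 -0.11162261]
```

View pics/s14z.png

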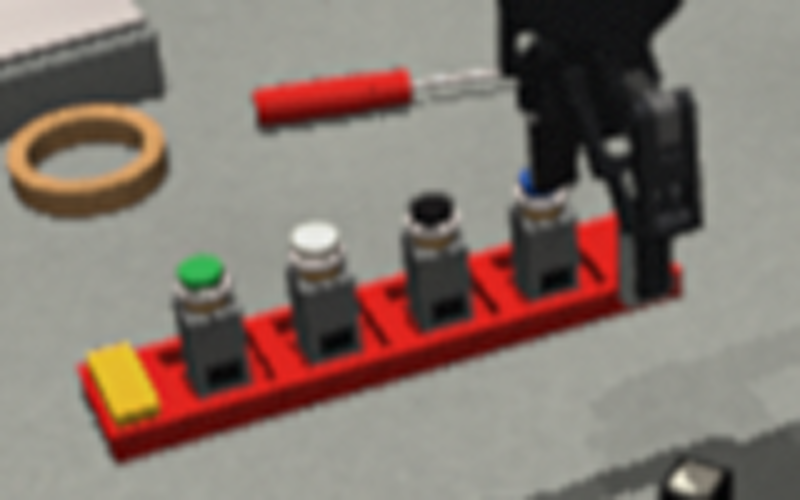

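View pics/t14z.png

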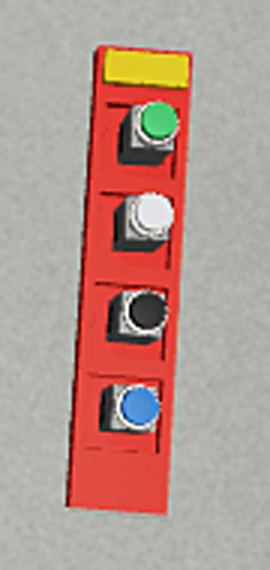

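```bash
python3 - <<'E'
from h import *
a=np.radians(-4.15);d=np.array([np.cos(a),np.sin(a)]);n=np.array([-d[1],d[0]]);C=np.array([.5587,-.2072])
def loc(p): return (np.array([(p[:2]-C)@d,(p[:2]-C)@n])*1000).round(1)
for c,x,y in(("green",159,121),("white",155,213),("black",149,312),("blue",140,406)): print("top",c,loc(ray("top",290+(x+.5)/3-.5,85+(y+.5)/3-.5,.084)))
for c,x,y in(("green",201,270),("white",316,238),("black",433,210)): print("scene",c,loc(ray("scene",130+(x+.5)/5-.5,100+(y+.5)/5-.5,.084)))
print("scene blue(s5)",loc(ray("scene",130+(433.5)/4-.5,60+(305.5)/4-.5,.084)))
E
```

```text
top green [95.5 -0.7]
top white [33.  -1.6]
top black [-33.3  -1.5]
top blue [-95.5   0.8]
scene green [95.4  3.2]
scene white [32.4  2.7]
scene black [-32.4   6.3]
scene blue(s5) [-95.3   7.3]
```

```bash
python3 - <<'E'
from plant import *
print(job_done())
E
```

```text
the job is handed in; nothing more can be done
None
```

All four switches are in the red rack in reverse order, and I handed the job in at about 30 s of the 115 s allowed; no verdict comes back. From the rack's plain end to its yellow end they stand blue, black, white, green. The tray order from its yellow block was also blue, black, white, green. The orange look-alike was left alone.

**Position:** From the last pictures, the buttons sit along the rack at about -95, -33, +33 and +95 mm, within 2.5 mm of the pocket centres in both views.

**Across the rack:** The two cameras disagree by a few mm. The top view gives -1.6 to +0.8 mm, and the scene view gives +2.7 to +7.3 mm. Both are inside the 14 mm limit. For blue, the scene-view reading is from the picture taken just after it was placed, because the gripper partly hid it at the end.

**Standing and release:** In the pictures all four look upright on their pocket floors. I did not measure height or tilt. The gripper is open and clear, and the wrist force is about zero.

**Forces:** The wrist force read about 6 N at most at the end of any move.

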